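# Slide the stray oil bottle home into the empty rack bay

### The arm

A 7-joint arm with a two-finger parallel gripper is mounted at the origin on a cart in front of the work surface, level with it; the furniture and walls round the work are solid. World frame = base frame: x ahead of the robot, y to its left, z up, the work surface at z = 0. Lengths are in mm, angles in rad, forces in N, time in s.
With the tool pointing down it reaches from about 400 to 850 mm from the base axis. Payload 10.4 kg.
Tool frame: the origin (TCP) lies midway between the tips of the shut fingers; the grasp point (between the pads) lies 19 mm behind it (grasp_offset is the distance from the TCP to the grasp point, in mm); z points along the fingers, x is the direction in which the jaws open and shut, and the axes are right-handed (so a half turn about z gives the same grasp; the last joint's range is limited). The gripper opens to 87 mm and grips with 3 to 60 N. Pads are 19 mm wide; open, the fingers measure 117 mm over their backs; the gripper's body (75 mm by 190 mm) begins 51 mm behind the grasp point.
Start: joints at [-1.328, 0.332, -0.065, 1.46, 0.022, 1.35, -0.088], TCP at [164.162, 603.078, 222.576] pointing down, gripper open.
Joint ranges: [-2.6, 2.6], [-0.5, 2.12], [-1.47, 1.34], [0.16, 2.42], [-1.27, 4.41], [0.06, 2.06], [-2.6, 2.6]. Speed limits (rad/s): [2.22, 2.22, 2.79, 2.79, 3.14, 3.14, 3.14].

### API

Orientations are given as a 3x3 rotation matrix whose columns are the frame's x, y, z axes.
In Python, from plant import reach, line_to, set_joints, grip, sleep, solve_ik, get_state, snapshot, camera_info, MotionError, sign_off, trace, grasp_offset gives the robot as it stands. The module is installed in compiled form; this text tells all that it offers. Calls block until the motion is done:
- reach(position, orientation): joint-space move of the TCP to a pose.
- line_to(position, frame=None, speed=150): straight line of the TCP; frame=None keeps the orientation; speed is the mean speed in mm/s.
- set_joints(angles): joint-space move.
- grip(opening): finger opening in mm; the grip force is fixed at half the most; returns when the fingers have stopped.
- sleep(seconds).
- solve_ik(position, orientation): joint angles nearest the present ones, or None.
- get_state(): the state.
- snapshot(name): name is "scene" or "side" or "wrist"; returns the picture (420x560x3 uint8, red, green, blue); there is no depth.
- camera_info(name): a dict with "fovy" (degrees; the focal length in pixels is half the picture's height over the tangent of half this angle, whatever the lens; pixels are square), "cx", "cy" (the principal point, pixels), "R" (3x3) and "t" (3): a world point X has camera coordinates R X + t. Camera axes: x right, y down, z forward; pixel columns grow to the right and rows downward; lengths in mm; the calibration is good to about 2 mm. The wrist camera is an equidistant fisheye: a pixel r from the principal point sees the ray r / f radians off the axis. A picture is of the moment at which its call begins: read the wrist's pose just before it. camera_info takes no time and is no camera call; for the wrist camera it gives the pose at the moment of the call.
A pose or a line that the arm cannot do raises MotionError and nothing moves.
- sign_off(): hands the job in, once; it reports no verdict.
Trained networks look in the newest picture that a camera, given by its name, has taken for a name from the list of things; names that differ only in an ending like _2 or _b are one class to them, and where a whole thing is asked for, a point or a joint stands for the part that bears it (a point fixed in the world has none). Each returns a list of dicts, best first, with "p" (0 to 1); they miss things now and then, are a little off and sometimes report something else, mostly with a low value. They report only what shows in the picture. A call takes as long as a camera call.
- trace(target, camera): "mask" (420x560 bool, what is visible of it) and "pixel" ([column, row] in pixels, amid what is visible of it).
The state is a dict: "t": time; "qpos": joint angles; "dq": joint speeds; "effort": joint torques, N m; "eef_pos": TCP position; "tcp_rot": TCP orientation; "wrist_force": force on the tool from outside, world axes, zero at the start; "torque": the same for the moment, N m; "gripper_width": finger opening in mm.
Only numpy, scipy, OpenCV 4.12 (cv2) and the standard library are available. Lean on these libraries where they do the work, as an engineer would, in place of code of your own. Each camera call takes 0.05 s, during which the arm holds its last target. There are 200 camera calls.

### The job

The tall oil bottle standing out on the bench belongs in the empty bay of the low bottle rack, the bay with the card above it. Push it there with the fingers low on its body so that it slides upright along the bench, all the way in until it rests against the back rail, then draw clear. Do not grip, lift or tip it, and leave the parked bottles and the other things on the bench where they are.

Things in the scene. Friction and masses are not known exactly. Their poses are not given: they have to be found in the camera images.
- stray: oil bottle standing out on the bench, in front of the rack: white, round, tapering up to a black nozzle, 200 mm tall. Diameter 60 mm up to height 52, 40 at 92, 32 from 108 to 148, nozzle under 16; about 0.35 kg. Origin at the centre of its underside, z up. Pushed above about 40 mm it may tip. An upright gripper may strike its upper part: lean the fingers 20 to 45 degrees, tips ahead.
- card: the empty bay, marked by a blank card (40 mm wide, top 86 mm up) clipped on the back rail. The origin is not on the card but 36 mm in front of it, on the bench, where the centre of a bottle's underside is when it stands mid-bay touching the rail. x points into the bay from its open front, y left along the rack, z up.
- rack: low fixed aluminium rack without a floor: back rail 276 mm long, 12 thick, 45 high; four stub dividers 12 mm thick, 32 high, with round noses 42 mm forward of the rail. Three bays, 88 mm apart, each 76 mm wide inside, open to the front (-x). Origin on the bench under the middle of the rail's front face; x from the open front to the rail, y left along it.
- parked_1: a bottle like the stray one, already standing in a bay; origin at the centre of its underside. To be left alone.
- parked_2: a second bottle like it, standing in another bay; origin at the centre of its underside. To be left alone.
- chain_drive: flat round cream plastic housing, 58x48 mm, 15 mm high, lying to the left of the stray bottle; origin at the centre of its underside. To be left alone.
- marker: black marker lying on the bench to the right of the stray bottle, 149 mm long along its y axis, 14 mm thick; origin at the centre of its underside. To be left alone.
- stretch_roll: upright roll of clear film, 119 mm tall, right of the rack; origin at the centre of its underside. To be left alone.
- tape_green: roll of green tape lying flat, 94 mm across, 48 mm high, at the right; origin at the centre of its underside. To be left alone.

How it is judged (in metres and radians):
At the end, for the whole second after the job is handed in: The stray bottle stands upright (within 3 degrees) and still on the bench in the empty bay, at most 8 mm short of the back rail, within 14 mm of the bay's middle (x of stray in the frame of card between -0.008 and 0.005 m and y of stray in the frame of card between -0.014 and 0.014 m and height (world z) of stray below 0.004 m and angle between stray's own z axis and vertical below 0.05 rad and linear speed of stray below 0.01 m/s); the robot touches nothing.
It fails at once if the stray bottle is lifted off the bench (more than 8 mm) or tipped (more than 10 degrees) (height (world z) of stray above 0.008 m or angle between stray's own z axis and vertical above 0.175 rad).
It fails at once if the stray bottle is taken between the fingers (horizontal distance between the grasp point and stray below 0.018 m and height (world z) of the grasp point below 0.2 m).
It fails at once if the stray bottle is pushed high on its body (fingers above about 90 mm) (contact force between the fingers and stray above 1 N and height (world z) of the grasp point above 0.09 m).
It fails at once if a parked bottle is moved (15 mm) (distance of any of parked_1, parked_2 from where it was at the start of the episode above 0.015 m).
It fails at once if another thing on the bench is moved (20 mm) (distance of any of chain_drive, marker, stretch_roll, tape_green from where it was at the start of the episode above 0.02 m).
It also fails if it takes over 56 s, if anything falls off the work surface, if the arm or the gripper's body presses on something with over 40 N, if the wrist force passes 120 N, or if a joint passes its speed limit or range.

## Working session

There is one attempt and no reset: what is moved stays moved. The work goes in short steps, each a Python script; the robot and the scene stay as the last script left them, time stands still between calls to the robot, and variables do not carry over. Pictures are saved under pics/ and viewed, about 8 in all and at most 12, crops included, and the job is handed in when it is done.

```bash
mkdir -p pics; cat > h.py <<'E'
import numpy as np, cv2
from plant import *
def shot(cam,fn=None):
    im=snapshot(cam)
    if fn: cv2.imwrite('pics/'+fn,im[:,:,::-1])
    return im
def ray(ci,px):
    f=210/np.tan(np.radians(ci['fovy'])/2)
    v=np.array([(px[0]-ci['cx'])/f,(px[1]-ci['cy'])/f,1])
    R=np.array(ci['R']);t=np.array(ci['t'])
    return -R.T@t, R.T@v
def onz(ci,px,z):
    c,d=ray(ci,px); return c+d*(z-c[2])/d[2]
def proj(ci,X):
    f=210/np.tan(np.radians(ci['fovy'])/2)
    p=np.array(ci['R'])@np.array(X,float)+np.array(ci['t'])
    return np.array([ci['cx']+f*p[0]/p[2],ci['cy']+f*p[1]/p[2]])
E
python3 - <<'E'
from h import *
a=shot('scene','s0.png');b=shot('side','d0.png')
for c in('scene','side'):
    ci=camera_info(c);print(c,ci['fovy'],-np.array(ci['R']).T@np.array(ci['t']),np.round(ci['R'],3).tolist())
    for n in('stray','card','rack','parked_1','chain_drive','marker','stretch_roll','tape_green'):
        for r in trace(n,c)[:4]:
            ys,xs=np.where(r['mask']); print(n,round(r['p'],2),np.round(r['pixel']),xs.min(),xs.max(),ys.min(),ys.max()) if len(xs) else 0
print(get_state()['t'],grasp_offset)
E
```

```text
scene 55.57236463759476 [ -28.1474246  -317.9565972   609.81060927] [[0.444, -0.896, -0.013], [-0.572, -0.272, -0.774], [0.69, 0.351, -0.633]]
stray 0.98 [299. 228.] 283 311 174 260
card 0.68 [314. 180.] 306 323 170 186
card 0.62 [351. 264.] 315 384 255 273
rack 0.77 [308. 192.] 225 333 170 213
parked_1 0.81 [274. 176.] 262 288 126 206
parked_1 0.65 [240. 169.] 231 255 121 197
chain_drive 0.62 [227. 216.] 219 238 209 226
marker 0.63 [346. 266.] 314 384 255 272
stretch_roll 0.85 [378. 222.] 354 398 195 256
tape_green 0.74 [410. 299.] 381 439 277 336
side 49.70687534874158 [ 428.03939035 -844.08102124  617.77081123] [[0.989, -0.149, -0.004], [-0.089, -0.569, -0.818], [0.119, 0.809, -0.576]]
stray 0.75 [266. 213.] 252 280 152 240
card 0.36 [305. 151.] 296 315 107 183
rack 0.55 [333. 205.] 318 351 174 224
parked_1 0.85 [318. 174.] 305 329 122 202
parked_1 0.72 [306. 153.] 296 314 106 182
chain_drive 0.41 [270. 188.] 257 275 181 188
stretch_roll 0.89 [323. 242.] 304 352 218 272
tape_green 0.86 [249. 323.] 223 277 286 344
tape_green 0.32 [318. 172.] 304 331 121 202
0.9 18.700000000000003
```

```bash
python3 - <<'E'
import cv2,numpy as np
a=cv2.imread('pics/s0.png')[100:350,190:460];b=cv2.imread('pics/d0.png')[90:350,200:400]
a=cv2.resize(a,None,fx=1.75,fy=1.75,interpolation=2);b=cv2.resize(b,(int(200*1.6),int(260*1.6)),interpolation=2)
o=np.zeros((440,800,3),np.uint8);o[:a.shape[0],:a.shape[1]]=a;o[:b.shape[0],480:800]=b
cv2.imwrite('pics/v1.png',o)
E
```

```text
(no output)
```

View pics/v1.png

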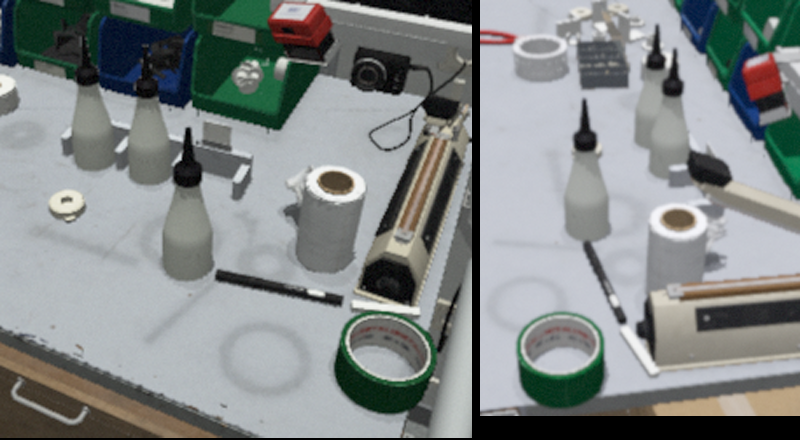

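The view shows the stray at scene (299,228) and the two parked bottles in the left and middle bays. The card at (314,180) marks the right bay, and the marker lies just right of the stray. Next I fit poses from the masks.

```bash
cat > fit.py <<'E'
from h import *
from scipy.optimize import least_squares
PROF=[(0,30),(52,30),(92,20),(108,16),(148,16),(155,8),(200,4)]
th=np.linspace(0,2*np.pi,40)
def bottle(x,y): return np.array([[x+r*np.cos(t),y+r*np.sin(t),z] for z,r in PROF for t in th])
def bbox(ci,P):
    p=np.array([proj(ci,X) for X in P]); return np.array([p[:,0].min(),p[:,0].max(),p[:,1].min(),p[:,1].max()])
def mbox(m):
    ys,xs=np.where(m); return np.array([xs.min(),xs.max()+1,ys.min(),ys.max()+1])-0.0
def fitb(obs,x0):  # obs list of (ci,box)
    f=lambda q:np.concatenate([(bbox(ci,bottle(*q))-b) for ci,b in obs])
    s=least_squares(f,x0,loss='soft_l1',diff_step=1e-4); return s.x,f(s.x)
def rackpts(x,y,a):
    c,s=np.cos(a),np.sin(a)
    T=lambda p:(x+c*p[0]-s*p[1],y+s*p[0]+c*p[1],p[2])
    L=[]
    for z in(0,45): L.append([T(p) for p in((0,-138,z),(0,138,z),(12,138,z),(12,-138,z),(0,-138,z))])
    for d in(-132,-44,44,132):
        for z in(0,32): L.append([T(p) for p in((0,d-6,z),(-36,d-6,z),(-42,d,z),(-36,d+6,z),(0,d+6,z))])
    L.append([T(p) for p in((0,-108,86),(0,-68,86),(0,-68,50),(0,-108,50),(0,-108,86))])
    return L
def overlay(im,ci,q,k,x0,y0,w,h,bots=()):
    o=cv2.resize(im[y0:y0+h,x0:x0+w,::-1].copy(),None,fx=k,fy=k,interpolation=cv2.INTER_CUBIC)
    for l in rackpts(*q):
        p=np.array([(proj(ci,X)+.5-[x0,y0])*k for X in l]); cv2.polylines(o,[np.int32(p*16)],False,(0,0,255),1,cv2.LINE_AA,4)
    for b in bots:
        for z,r in PROF:
            p=np.array([(proj(ci,(b[0]+r*np.cos(t),b[1]+r*np.sin(t),z))+.5-[x0,y0])*k for t in th]); cv2.polylines(o,[np.int32(p*16)],True,(0,200,0),1,cv2.LINE_AA,4)
    return o
E
python3 - <<'E'
from fit import *
A=camera_info('scene');B=camera_info('side')
S,D=[cv2.imread('pics/'+n)[:,:,::-1] for n in('s0.png','d0.png')]
bx=lambda a,b,c,d:np.array([a,b+1,c,d+1.])
st,r=fitb([(A,bx(283,311,174,260)),(B,bx(252,280,152,240))],onz(A,(299,250),30)[:2]);print('stray',st,r.round(1))
p1,r=fitb([(A,bx(262,288,126,206)),(B,bx(305,329,122,202))],onz(A,(274,195),30)[:2]);print(p1,r.round(1))
p2,r=fitb([(A,bx(231,255,121,197)),(B,bx(296,314,106,182))],onz(A,(243,185),30)[:2]);print(p2,r.round(1))
d=p2-p1;print(np.linalg.norm(d))
y=d/np.linalg.norm(d); yaw=np.arctan2(-y[0],y[1]); x=np.array([y[1],-y[0]])
o=p1+x*36; print('rack guess',o,yaw,'card',onz(A,(314,170),86))
def rk(q):return bbox(A,[X for l in rackpts(*q)[:10] for X in l])-bx(225,333,170,213)
q=[*o,yaw]
for n,px in(('chain',(227,216)),('roll',(378,240)),('mk1',(314,256)),('mk2',(384,271)),('tape',(410,305))): print(n,onz(A,px,7).round())
np.save('q.npy',[*q,*st,*p1,*p2])
a=overlay(S,A,q,5,220,120,120,150,[st,p1]);cv2.imwrite('pics/v2.png',a)
for q in [q]: print(rk(q))
E
```

```text
stray [521.96326382 -67.88288154] [ 0.   0.2 -2.1  0.1  0.1 -0.7 -0.7  1. ]
[662.20622537  55.4170721 ] [ 1.2 -0.8 -0.2 -0.2 -0.6  0.3 -1.5  0.9]
[654.96255729 143.28104311] [-0.4  0.  -1.6  1.  -1.1  4.  -0.7  1.8]
88.1620560663908
rack guess [698.08450564  58.3749438 ] 0.08225582891688968 card [702.87784825 -26.37390018  86.        ]
chain [548. 126.   7.]
roll [ 621. -215.    7.]
mk1 [ 517. -108.    7.]
mk2 [ 539. -251.    7.]
tape [ 479. -316.    7.]
[ 0.72605415  2.2938566  -6.37042838 -1.27544867]
```

View pics/v2.png

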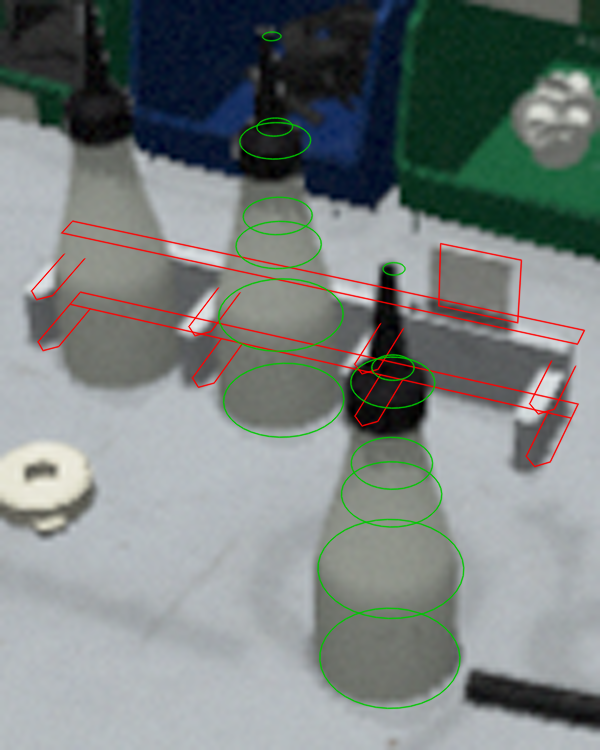

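The overlay is close, but the rack is about 2 px (5 mm) off at its right end. I fit it to corners read off this view, with the right nose at (530,418)/(520,468) and the card top at (432,243)–(516,262), and cross-check in the side view.

```bash
python3 - <<'E'
from fit import *
A=camera_info('scene');B=camera_info('side')
S,D=[cv2.imread('pics/'+n)[:,:,::-1] for n in('s0.png','d0.png')]
v=np.load('q.npy')
pts=[((-42,-132,32),(531,420)),((-42,-132,0),(521,468)),((-42,132,32),(35,290)),((-42,44,32),(194,328)),((-42,44,0),(196,386)),((0,-68,86),(433,243)),((0,-108,86),(516,262)),((12,-138,45),(577,347))]
def w(q,p):
    c,s=np.cos(q[2]),np.sin(q[2]);return (q[0]+c*p[0]-s*p[1],q[1]+s*p[0]+c*p[1],p[2])
f=lambda q:np.concatenate([proj(A,w(q,p))-(np.array(o)/5+[220,120]-.5) for p,o in pts])
s=least_squares(f,v[:3],x_scale=[1,1,.01],loss='soft_l1');q=s.x;print(q,f(q).round(1).reshape(-1,2).tolist())
card=w(q,(-36,-88,0));print('card',card,'parked expected',w(q,(-36,0,0)),w(q,(-36,88,0)))
np.save('q.npy',[*q,*v[3:]])
a=overlay(S,A,q,5,220,140,120,110);b=overlay(D,B,q,5,280,130,75,110,[v[5:7]])
cv2.imwrite('pics/v3.png',cv2.resize(np.hstack([a,b]),None,fx=.8,fy=.8,interpolation=3))
R0=np.array(get_state()['tcp_rot']);print(R0.round(2).tolist())
E
```

```text
[6.98824796e+02 5.98458069e+01 3.51407190e-02] [[-0.8, -0.3], [0.5, 0.6], [0.4, 0.1], [-0.6, 0.5], [-0.3, -0.8], [0.5, 0.4], [-0.2, 0.4], [0.3, -2.2]]
card (np.float64(665.9387686973661), np.float64(-29.364669959349015), 0) parked expected (np.float64(662.8470218365094), np.float64(58.5810013459994), 0) (np.float64(659.7552749756527), np.float64(146.5266726513478), 0)
[[0.26, 0.96, 0.0], [0.96, -0.26, 0.0], [0.0, -0.0, -1.0]]
```

View pics/v3.png

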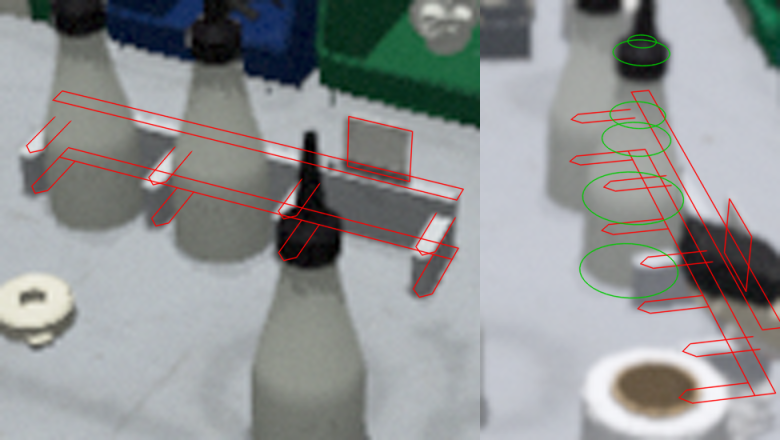

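```bash
cat >> fit.py <<'E'
v=np.load('q.npy');q=v[:3];st=v[3:5]
h=q[2];X=np.array([np.cos(h),np.sin(h),0]);Y=np.array([-X[1],X[0],0])
card=np.array([q[0],q[1],0])-36*X-88*Y
L=np.radians(35)
def ori(sg):
    z=X*np.sin(L)-np.array([0,0,np.cos(L)]);x=sg*Y;return np.stack([x,np.cross(z,x),z],1)
AH=34;Z=24
def tcp(c,back=0,z=Z): return np.array([c[0],c[1],0])-(AH+back)*X+[0,0,z]
E
python3 - <<'E'
from fit import *
s=np.array([*st,0]);print('stray in card',(s-card)@X,(s-card)@Y)
best=None
for sg in(1,-1):
    J=[solve_ik(tcp(s,40,260),ori(sg)),solve_ik(tcp(s,40),ori(sg)),solve_ik(tcp(card),ori(sg))]
    print(sg,[None if j is None else np.round(j,2).tolist() for j in J])
E
```

```text
stray in card -145.23989758725185 -33.436069996997624
1 [None, None, [0.17, 0.28, -0.2, 2.18, 0.45, 0.09, 1.17]]
-1 [None, None, [0.15, 0.27, -0.18, 2.18, 0.38, 0.09, -1.91]]
```

```bash
python3 - <<'E'
import fit
from fit import *
s=np.array([*st,0])
for d in(20,24,28,32):
    fit.L=np.radians(d)
    for sg in(1,-1):
        print(d,sg,[(b,z) for b in(5,15,30) for z in(24,120,220,260,300) if solve_ik(tcp(s,b,z),fit.ori(sg)) is not None], [b for b in(0,20,40,60) if solve_ik(tcp(card,b),fit.ori(sg)) is not None])
E
```

```text
20 1 [(5, 24), (5, 120), (5, 220), (5, 260), (5, 300), (15, 24), (15, 120), (15, 220), (15, 260), (15, 300), (30, 24), (30, 120), (30, 220), (30, 260), (30, 300)] [0, 20, 40, 60]
20 -1 [(5, 24), (5, 120), (5, 220), (5, 260), (5, 300), (15, 24), (15, 120), (15, 220), (15, 260), (15, 300), (30, 24), (30, 120), (30, 220), (30, 260), (30, 300)] [0, 20, 40, 60]
24 1 [(5, 24), (5, 120), (5, 220), (5, 260), (5, 300), (15, 24), (15, 120), (15, 220), (15, 260), (15, 300), (30, 120), (30, 220), (30, 260), (30, 300)] [0, 20, 40, 60]
24 -1 [(5, 24), (5, 120), (5, 220), (5, 260), (5, 300), (15, 24), (15, 120), (15, 220), (15, 260), (15, 300), (30, 120), (30, 220), (30, 260), (30, 300)] [0, 20, 40, 60]
28 1 [(5, 24), (5, 120), (5, 220), (5, 260), (5, 300), (15, 120), (15, 220), (15, 260), (15, 300), (30, 120), (30, 220), (30, 260), (30, 300)] [0, 20, 40, 60]
28 -1 [(5, 24), (5, 120), (5, 220), (5, 260), (5, 300), (15, 120), (15, 220), (15, 260), (15, 300), (30, 120), (30, 220), (30, 260), (30, 300)] [0, 20, 40, 60]
32 1 [(5, 120), (5, 220), (5, 260), (5, 300), (15, 120), (15, 220), (15, 260), (15, 300), (30, 220), (30, 260), (30, 300)] [0, 20, 40, 60]
32 -1 [(5, 120), (5, 220), (5, 260), (5, 300), (15, 120), (15, 220), (15, 260), (15, 300), (30, 220), (30, 260), (30, 300)] [0, 20, 40, 60]
```

```bash
sed -i 's/np.radians(35)/np.radians(26)/; s/^AH=34/AH=33.9/' fit.py; python3 - <<'E'
from fit import *
s=np.array([*st,0])
sg=1
b=next(b for b in(24,20,17,15,12) if solve_ik(tcp(s,b),ori(sg)) is not None);print(b)
line_to([164,603,320])
reach(tcp(s,b+15,300),ori(sg))
grip(32)
line_to(tcp(s,b,120),speed=200); line_to(tcp(s,b),speed=100)
g=get_state();print(g['t'],g['eef_pos'],np.round(g['wrist_force'],1),g['gripper_width'],g['qpos'][5])
a=shot('scene','s1.png')
for c in('scene',):
  r=trace('stray',c);print([(round(x['p'],2),mbox(x['mask'])) for x in r[:2]])
d=shot('side','d1.png')
o=np.hstack([cv2.resize(i[130:300,240:380,::-1],None,fx=2.8,fy=2.8,interpolation=2) for i in(a,d)]);cv2.imwrite('pics/v4.png',o)
E
```

```text
17
8.425 [471.12750174 -69.61803645  24.03215472] [-0.3  0.1  0.4] 32.340212705783 0.280691471499037
[(0.95, array([290., 311., 174., 232.])), (0.43, array([305., 323., 169., 187.]))]
```

View pics/v4.png

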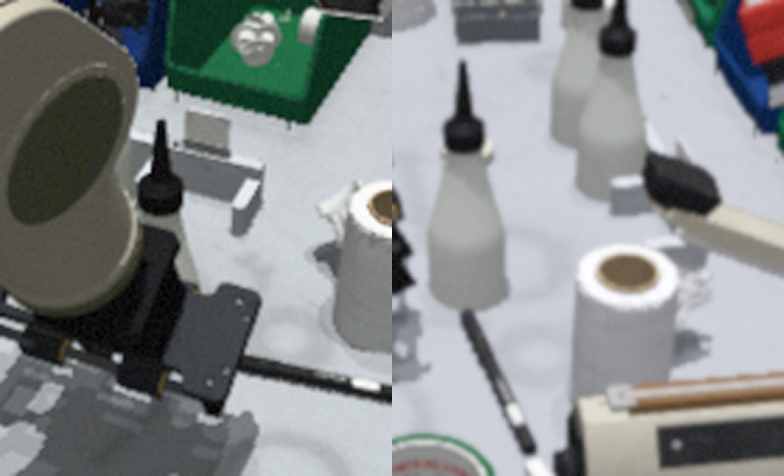

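Bottle and marker are undisturbed and the fingers are behind the bottle. Pushing to the bay mouth, then checking.

```bash
python3 - <<'E'
from fit import *
s=np.array([*st,0])
line_to(tcp(s,-1),speed=40)
print(np.round(get_state()['wrist_force'],1))
W=card-52*X
for k in(.33,.66,1):
    line_to(tcp(s+k*(W-s)+X),speed=60);print(np.round(get_state()['wrist_force'],1))
a=shot('scene','s2.png');d=shot('side','d2.png')
B=camera_info('side');A=camera_info('scene')
r=trace('stray','side');print([(round(x['p'],2),mbox(x['mask'])) for x in r[:3]],'expect',bbox(B,bottle(*(W+X)[:2])),get_state()['t'])
o=np.hstack([overlay(d,B,q,5,270,130,80,115,[(W+X)[:2]]),overlay(a,A,q,5,260,130,80,115,[(W+X)[:2]])])
cv2.imwrite('pics/v5.png',o)
E
```

```text
[ 0.6 -0.5 -0. ]
[ 0.3 -0.3  0.2]
[ 1.2  0.1 -0. ]
[-0.1 -0.4 -0.5]
[(0.74, array([292., 319., 141., 228.])), (0.53, array([304., 354., 218., 273.]))] expect [291.66192424 319.09216524 139.53395548 227.55718857] 11.4167
```

View pics/v5.png

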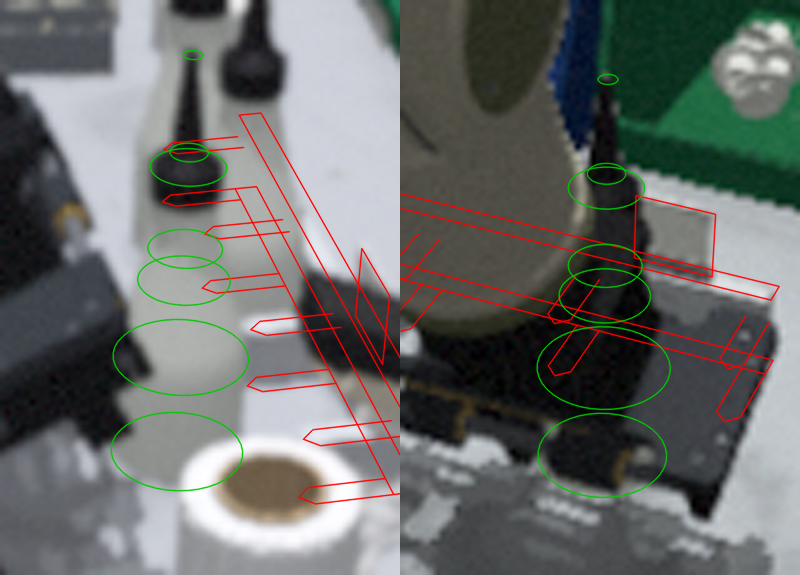

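The bottle is upright at the predicted spot, with its side-view box within 1.5 px of the prediction, and the dividers line up. Pushing straight in with force monitoring.

```bash
python3 - <<'E'
from fit import *
line_to(tcp(card-8*X),speed=60)
f0=np.array(get_state()['wrist_force'])@X;print(f0)
for k in np.arange(-6,8.1,1.5):
    line_to(tcp(card+k*X),speed=30);f=np.array(get_state()['wrist_force']);print(k,f.round(1))
    if abs(f@X-f0)>6: break
d=shot('side','d3.png');B=camera_info('side')
r=trace('stray','side');print([(round(x['p'],2),mbox(x['mask'])) for x in r[:3]],'expect',bbox(B,bottle(*(card)[:2])),get_state()['t'])
E
```

```text
0.31964350235583827
-6.0 [-1.1 -0.2  0.2]
-4.5 [-1.7  0.4 -0.2]
-3.0 [-0.8 -1.3 -0.4]
-1.5 [-1.1  0.   0.5]
0.0 [-1.  -0.4 -0.2]
1.5 [-1.4  1.1  0.1]
3.0 [-1.7 -1.5  0.5]
4.5 [-1.1 -0.4 -0.2]
6.0 [-6.3 -0.4  3.2]
[(0.96, array([317., 341., 138., 218.]))] expect [313.29030448 341.26813791 137.39292391 224.94915114] 14.6333
```

Contact force rose to about 6 N, which should be the rail. Backing off and checking.

```bash
python3 - <<'E'
from fit import *
p=np.array(get_state()['eef_pos'])
line_to(p-25*X,speed=50); line_to(p-75*X,speed=120); line_to(p-95*X+[0,0,230],speed=200)
reach([300,400,320],ori(1))
A=camera_info('scene');B=camera_info('side');c=(card+5*X)[:2]
a=shot('scene','s4.png')
obs=[]
for n in('stray','parked_1','chain_drive','marker','stretch_roll','tape_green'): print(n,[(round(x['p'],2),mbox(x['mask'])) for x in trace(n,'scene')[:4]])
d=shot('side','d4.png');print([(round(x['p'],2),mbox(x['mask'])) for x in trace('stray','side')[:4]])
g=get_state();print(g['t'],np.round(g['wrist_force'],1))
o=np.hstack([overlay(a,A,q,5,255,125,90,110,[c]),cv2.resize(d[120:230,280:350,::-1],None,fx=5,fy=5,interpolation=2)])
cv2.imwrite('pics/v6.png',o)
E
```

```text
stray [(0.97, array([297., 322., 134., 215.]))]
parked_1 [(0.75, array([231., 256., 121., 198.])), (0.6, array([264., 288., 128., 206.]))]
chain_drive [(0.65, array([218., 239., 209., 227.]))]
marker [(0.77, array([314., 386., 256., 275.]))]
stretch_roll [(0.75, array([354., 400., 195., 258.]))]
tape_green [(0.55, array([381., 440., 278., 337.]))]
[(0.72, array([314., 342., 139., 219.])), (0.71, array([329., 354., 214., 227.])), (0.44, array([296., 316., 105., 184.]))]
19.45 [-0.2  0.3 -0.4]
```

View pics/v6.png

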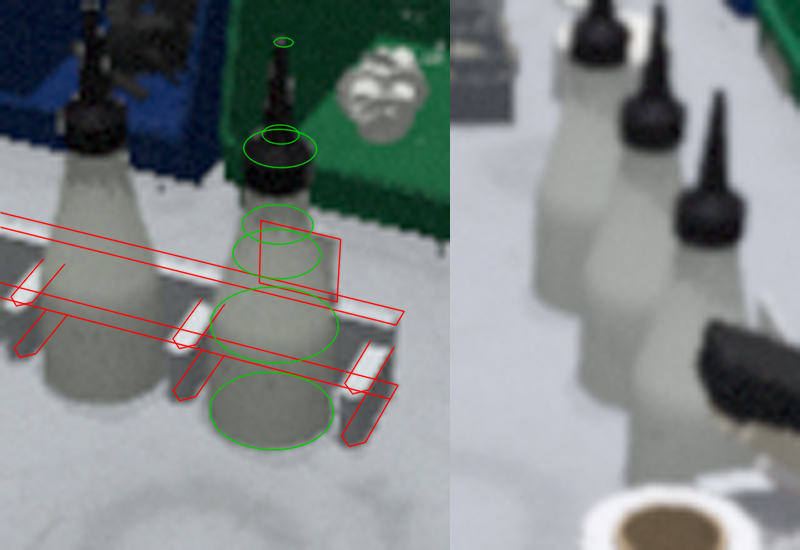

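```bash
python3 - <<'E'
from fit import *
A=camera_info('scene');B=camera_info('side')
S=lambda *b:np.array(b,float)
for n,b,x0 in(('stray',S(297,322,134,215),card),('pA',S(264,288,128,206),v[5:7]),('pB',S(231,256,121,198),v[7:9])):
    f,r=fitb([(A,b)],x0[:2]);e=np.array([*f,0])-card;print(n,f.round(1),'card frame',(e@X).round(1),(e@Y).round(1),r.round(1))
E
```

```text
stray [666.8 -31.6] card frame 0.8 -2.3 [-0.4  0.4 -0.9  0.7]
pA [661.9  54.4] card frame -1.0 83.8 [-0.5  0.5 -2.   1. ]
pB [655.4 142.9] card frame -4.5 172.6 [-0.2  0.2 -1.6  0.9]
```

```bash
python3 -c "
from plant import *
sign_off();print(get_state()['t'])"
```

```text
the job is handed in; nothing more can be done
the job is handed in; nothing more can be done
```

I pushed the stray bottle into the empty right-hand bay and handed the job in at about 20 s of the 56 s allowed; no verdict is reported. It slid upright against a cradle of two part-open fingers, leaned 26° with the tips about 24 mm up. I pushed it diagonally to the bay mouth and then straight in until the wrist force rose to about 6 N. Then I backed straight off, rose and moved clear.

**Final position:** the last scene picture, fitted from that one camera, puts the bottle at about x = +0.8 mm, y = −2.3 mm in the card frame. That is inside the limits, and it stands upright, as deep as or slightly deeper than the parked bottles. The wrist force was near zero with the arm clear.

**Other things:** the parked bottles and everything else on the bench show outlines within 1–3 px of the start.

**Disagreements:**
- Contact came with the fingers about 6 mm further in than my rack fit predicted. I put this down to errors in the rack fit and in the assumed distance from fingers to bottle.
- My fitted rack angle (0.035 rad) differs from the line through the parked bottles (0.08 rad), a few mm over the rack's length.
- The last side view was partly hidden by other things, so I did not use it for the final fit.

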